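Draw the disc rack out with a pull hook and load the pink blank into the mill magazine

TASK

With the red-handled pull hook, drag the grey rack of milling discs, without tipping it, out from under the bench shelf by its front lip until all of it stands clear in front of the shelf, and lay the hook down on the bench. Then draw the pink disc straight up out of its slot, carry it over to the metal magazine and lower it all the way down into the empty slot, letting go of it only once it is down in there. Leave the other discs in their slots and the two dental casts where they are.

Things in the scene. Friction and masses are not known exactly. Their poses are not given: they have to be found in the camera images.
- riser_front_edge (a point): Middle of the front edge of the fixed white bench shelf, 130 mm above the table. Its y axis runs along the edge, its x axis points back under the shelf: negative x is in front of it. Board 420 mm wide (y), 165 mm deep (x), its underside 124 and its top 136 mm above the table, on thin legs 180 mm either side of the middle; bottles and pots are fixed on top.
- disc_rack: Loose grey plastic rack, 0.3 kg (0.8 kg with its discs), at first wholly under the shelf. Origin on the table below the discs' middle; x to its back, y across its 144 mm width, z up. Slots along x at y = -48, 0, +48 mm: floor 6 mm above the table, 40 mm deep, 14 mm wide, with low end stops. Plastic from x = -77 mm (lip's front) to +48 mm; discs reach +50 mm.
- rack_lip (a point): Middle of the top of the rack's upright front lip, 42 mm above the table, at x = -73 mm in the rack's frame; the lip spans the rack's width (y), 5 mm thick with an 8 mm rolled top. Behind it is an open channel for the hook blade, 22 mm wide (rack x = -70 to -48 mm), its floor 6 mm above the table; the discs begin at x = -49 mm.
- pull_hook: Loose pull hook (0.12 kg), standing on its handle and on its blade. Origin on the table under the middle of the handle; x axis points from the handle to the blade, z up.
- hook_handle (a point): Centre of the hook's red handle, a bar 110 mm long (hook's x), 18 mm wide (y), 24 mm high, its underside level with the blade's lower edge, 12 mm below this point. A steel rod leaves the handle's front, rises between 60 and 90 mm ahead of this point and runs level to the blade, its underside 40 mm and its top 48 mm above the handle's underside.
- hook_blade (a point): Middle of the lower edge of the hook's steel blade, 125 mm ahead of the handle's centre along the hook's x. The blade is an upright plate 5 mm thick (x), 36 mm wide (y) and 48 mm high that hangs down from the rod: lowered behind the rack's lip, it pulls the rack along.
- pink_disc_center (a point): Centre of the pink acrylic milling disc: 98.5 mm in diameter, 12 mm thick, 0.12 kg, standing on its rim in one of the rack's three slots (which one changes). The disc's flat faces look along its y axis, which is level; x and z turn as it rolls. In the rack its centre is 55 mm and its topmost edge 104.5 mm above the table. Neighbouring faces are 36 mm apart.
- pink_disc: The same pink disc (origin at its centre, y axis across its thickness).
- white_disc_center (a point): Centre of the white disc of the same size (0.27 kg) in another slot of the rack.
- white_disc: The same white disc (origin at its centre, y across its thickness).
- blue_disc_center (a point): Centre of the blue disc of the same size (0.11 kg) in another slot of the rack.
- blue_disc: The same blue disc (origin at its centre, y across its thickness).
- magazine: Fixed metal magazine with a dark base 128 x 124 mm and two parallel slots along its x axis between bright fins, side by side at y = -27 mm (empty) and y = +27 mm (holds a white disc). Origin on the table under its middle, z up. Slot floor 6 mm above the table, slots 15 mm wide and 36 mm deep with flared mouths (to 52 mm above the table) and low stops at both ends.
- free_slot (a point): Where the centre of a disc lies when it stands fully down and upright in the magazine's empty slot: 55 mm above the table. Same axes as the magazine: x along the slot, y across it.
- loaded_disc: White disc of the same size standing in the magazine's other slot (origin at its centre), its face 42 mm from the near face of a disc in the empty slot.
- stone_cast: Loose beige dental cast, 53 x 58 x 26 mm, just in front of the shelf, to the left of the rack's way out. Origin under its middle.
- blue_cast: Loose grey-blue dental cast, 53 x 58 x 26 mm, in front of the shelf to the right. Origin under its middle.
- loupe_lamp: Fixed gooseneck inspection lamp behind and above the work: its neck arches along y over the shelf up to 460 mm above the table, and its small blue head hangs from it. The head's lower end is 285 mm above the table, at x = -85 mm, y = -275 mm in this frame (axes as the world's).
Not all that is in view belongs to the job. Of the things that look like the blue_disc, the larger one is meant.

How it is judged:
By the outcome, as a careful person would: the job done as asked, in the order asked, and still so for the second after the job is handed in, with the robot touching nothing.
It also fails if it takes over 72 s, if anything falls off the work surface, if the arm or the gripper's body presses on something with over 40 N, if the wrist force passes 120 N, or if a joint passes its speed limit or range.

ROBOT

A 7-joint arm with a two-finger parallel gripper is mounted at the origin on a cart in front of the work surface, level with it; the furniture and walls round the work are solid. World frame = base frame: x ahead of the robot, y to its left, z up, the work surface at z = 0. Lengths are in mm, angles in rad, forces in N, time in s.
With the tool pointing down it reaches from about 425 to 875 mm from the base axis. Payload 8.4 kg.
Tool frame: the origin (TCP) lies at the very end of the fingers, on their centre line; the grasp point (between the pads) lies 19 mm behind it (hold_point_z is the distance from the TCP to the grasp point, in mm); z points along the fingers, y is the line along which they close (so a half turn about z gives the same grasp; the last joint's range is limited). The gripper opens to 87 mm and grips with 3 to 60 N. Pads are 19 mm wide; open, the fingers measure 117 mm over their backs; the gripper's body (75 mm by 190 mm) begins 51 mm behind the grasp point.
Start: joints at [1.127, 0.333, 0.04, 1.465, -0.013, 1.343, -0.059], TCP at [219.682, -611.722, 222.546] pointing down, gripper open.
Joint ranges: [-2.58, 2.58], [-0.38, 2.09], [-1.3, 1.39], [0.25, 2.4], [-1.5, 4.64], [0.08, 2.09], [-2.65, 2.65]. Speed limits (rad/s): [2.22, 2.22, 2.79, 2.79, 3.14, 3.14, 3.14].

INTERFACE

Orientations are given as a unit quaternion [w, x, y, z].
In Python, from plant import get_obs, read_camera, hand_in, hold_point_z gives the robot as it stands.
- The arm moves only by the shell command python3 -m jog 'ROWS' [FORCE]. ROWS is JSON, a list of rows, each an object with "linear": the shift along the tool's x, y, z in m, a list of three; "twist": the turn, a rotation vector about the tool's x, y, z in degrees, a list of three; "fingers": the finger opening in m, from 0 to 0.087. A call has exactly 10 rows; each row shifts and turns the commanded pose from where the row before left it, along the tool's axes as they then stand; what a row does not reach is not made up. A row lasts 1/8 s, in which the tool goes at most 62.5 mm and 10.7 degrees, less where a joint would pass 70% of its speed; a pose out of reach is approached as far as the arm can. A call with a gripper value outside its range is refused whole. The fingers move at their own pace and stop on an object; FORCE is the grip in N (left out, the last holds). Time passes only in rows, so rows that do not move let the fingers close, or fill a call up. It gives the time, the measured TCP pose, the force, the opening and the grip force at its end, in the units of the state.
- get_obs(): the state, without advancing time (a new reading comes with each control period).
- read_camera(name): name is "scene" or "top" or "wrist"; returns a dict with "pixels" (480x640x3 uint8, blue, green, red), "range_z" (480x640 float32, mm along the optical axis (not along the pixel's ray), 0 where there is no reading), "fx", "fy", "cx", "cy" (pixels), "world_to_cam" (4x4, takes a point from world to camera coordinates). Camera axes: x right, y down, z forward; pixel columns grow to the right and rows downward; lengths in mm; the calibration is good to about 2 mm. A picture is of the moment at which its call begins.
- hand_in(): hands the job in; it is judged then, once.
The state is a dict: "t": time; "joint_positions": joint angles; "qd": joint speeds; "effort": joint torques, N m; "eef_pos": TCP position; "eef_rot": TCP orientation; "force": force on the tool from outside, world axes, zero at the start; "torque": the same for the moment, N m; "finger_gap": finger opening in mm; "finger_force": force on a finger pad.
Only numpy, scipy, OpenCV 4.12 (cv2) and the standard library are available. Lean on these libraries where they do the work, as an engineer would, in place of code of your own. Each camera call takes 0.05 s, during which the arm holds its last target. There are 200 camera calls.

## Working session

There is one attempt and no reset: what is moved stays moved. The work goes in short steps, Python scripts to look and compute and a shell command to move; the robot and the scene stay as the last step left them, time stands still between calls to the robot, and variables do not carry over. Pictures are saved under pics/ and viewed, at most 13 in all, crops included, and the job is handed in when it is done.

```bash
mkdir -p pics; ls
python3 - <<'E'
from plant import *
import cv2,numpy as np
o=get_obs();print({k:np.round(v,3) if not isinstance(v,dict) else v for k,v in o.items()},hold_point_z)
for n in("scene","top"):
    c=read_camera(n);cv2.imwrite(f"pics/{n}0.png",c["pixels"]);np.savez(f"{n}0.npz",**c)
    M=np.array(c["world_to_cam"]);print(n,c["fx"],c["cx"],c["cy"],-M[:3,:3].T@M[:3,3],M[2,:3])
E
```

```text
pics
{'t': np.float64(0.0), 'joint_positions': array([ 1.127,  0.334,  0.04 ,  1.466, -0.013,  1.343, -0.059]), 'qd': array([-0.001,  0.001, -0.   ,  0.001,  0.001,  0.001, -0.001]), 'effort': array([ 0.0000e+00, -6.5636e+01,  1.3350e+00, -4.0380e+01, -6.0000e-02,
        4.5000e-02,  0.0000e+00]), 'eef_pos': array([ 219.497, -611.317,  221.669]), 'eef_rot': array([-0.001,  0.985,  0.172, -0.   ]), 'force': array([ 0.195, -0.663,  0.156]), 'torque': array([ 0.105,  0.058, -0.005]), 'finger_force': np.float64(0.0), 'finger_gap': np.float64(87.228)} 18.700000000000003
scene 488.84758864401056 322.915928134195 238.84172631472873 [-75.24283619 825.16912071 551.81029662] [ 0.62321779 -0.67303718 -0.39827194]
top 460.8108397429104 315.93809991078916 239.24448906166535 [ 508.85292789   72.07035699 1142.85324245] [ 0.08880747 -0.01753844 -0.99589439]
```

View pics/scene0.png

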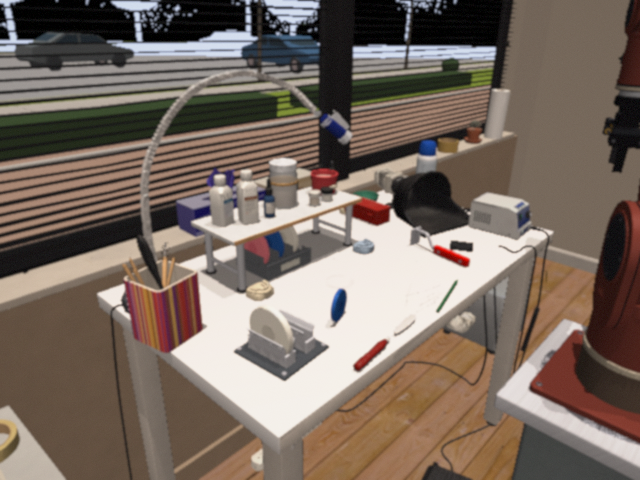

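View pics/top0.png

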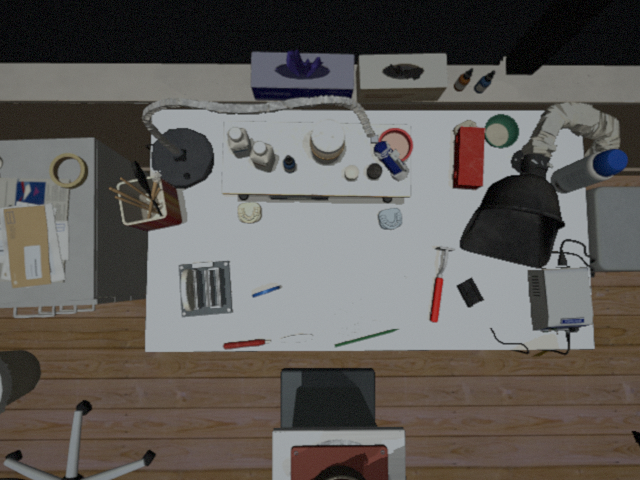

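The scene view shows the rack under the shelf (about 275,255), the magazine (280,340) and the hook (440,245). In the top view the hook handle is at (436,300), its blade at (445,249), the magazine at (205,288), and the shelf's front edge is on row ~195.

```bash
cat > h.py <<'E'
import numpy as np,cv2
from plant import *
def load(n): return dict(np.load(n))
def cam(n,s):
    c=read_camera(n);np.savez(s+".npz",**c);return c
def ray(c,u,v):
    M=np.array(c["world_to_cam"]);R=M[:3,:3]
    d=R.T@np.array([(u-c["cx"])/c["fx"],(v-c["cy"])/c["fy"],1.]);return -R.T@M[:3,3],d
def onplane(c,u,v,z):
    o,d=ray(c,u,v);return o+d*(z-o[2])/d[2]
def cloud(c):
    M=np.array(c["world_to_cam"]);v,u=np.mgrid[:480,:640];z=c["range_z"]
    P=np.stack([(u-c["cx"])/c["fx"]*z,(v-c["cy"])/c["fy"]*z,z],-1)
    P=(P-M[:3,3])@M[:3,:3];P[z<=0]=np.nan;return P
def proj(c,p):
    q=np.array(c["world_to_cam"])@np.append(p,1.);return np.array([c["fx"]*q[0]/q[2]+c["cx"],c["fy"]*q[1]/q[2]+c["cy"]])
E
python3 - <<'E'
from h import *
s=load("scene0.npz");t=load("top0.npz")
a=cv2.resize(s["pixels"][195:305,195:355],(800,550),interpolation=3);cv2.imwrite("pics/c1.png",a)
b=np.hstack([cv2.resize(t["pixels"][240:330,170:250],(400,450),interpolation=3),cv2.resize(t["pixels"][240:330,400:480],(400,450),interpolation=3)]);cv2.imwrite("pics/c2.png",b)
P=cloud(t)
hsv=cv2.cvtColor(t["pixels"],cv2.COLOR_BGR2HSV)
m=((hsv[...,0]<8)|(hsv[...,0]>172))&(hsv[...,1]>150)&(hsv[...,2]>60)
m[:270]=0;m[325:]=0;m[:,:420]=0;m[:,450:]=0
v,u=np.nonzero(m);print("handle px",u.min(),u.max(),v.min(),v.max(),cv2.minAreaRect(np.c_[u,v].astype(np.float32)),np.nanmedian(P[m],0))
for k in ((445,249),(440,262),(205,288),(200,215),(300,180)):print(k,P[k[1],k[0]].round(1))
# blade cloud
g=P[240:300,425:465].reshape(-1,3);g=g[g[:,2]>25];print("hook hi",len(g),g.min(0),g.max(0))
# shelf
g=P[185:205,225:412];
for u in range(230,411,30):
    col=P[180:205,u];k=np.nonzero(col[:,2]>110)[0]; print(u,180+k.max(),col[k.max()].round(1),onplane(t,u,180+k.max()+.5,136).round(1))
# side cloud rack
Q=cloud(s)[200:300,200:350].reshape(-1,3);g=Q[(Q[:,2]>35)&(Q[:,2]<46)&(Q[:,1]<250)]
print(np.nanpercentile(g,[0,5,50,95,100],axis=0).round(0))
E
```

```text
handle px 430 442 278 321 ((436.19610595703125, 299.3883361816406), (6.9884724617004395, 43.69171142578125), 7.907163143157959) [ 462.95672571 -238.78347843   23.3529259 ]
(445, 249) [ 582.8 -256.6   46. ]
(440, 262) [ 553.4 -256.6    1.4]
(205, 288) [491.6 313.7  50.3]
(200, 215) [671.5 340.2   1.7]
(300, 180) [730.4  89.3 137.1]
hook hi 169 [ 465.50607905 -305.07513604   25.03608499] [ 603.68401496 -235.33952576   52.57345283]
230 194 [700.9 245.3 126.5] [697.9 243.7 136. ]
260 194 [700.  178.1 131.1] [698.  177.6 136. ]
290 195 [698.8 111.8 125.8] [695.8 111.4 136. ]
320 195 [697.4  45.  133.3] [695.8  45.1 136. ]
350 196 [695.9 -22.  129.7] [693.6 -21.4 136. ]
380 197 [694.  -89.3 127.9] [691.4 -88.  136. ]Traceback (most recent call last):
  File "<stdin>", line 16, in <module>
    return umr_maximum(a, axis, None, out, keepdims, initial, where)
ValueError: zero-size array to reduction operation maximum which has no identity
```

View pics/c1.png

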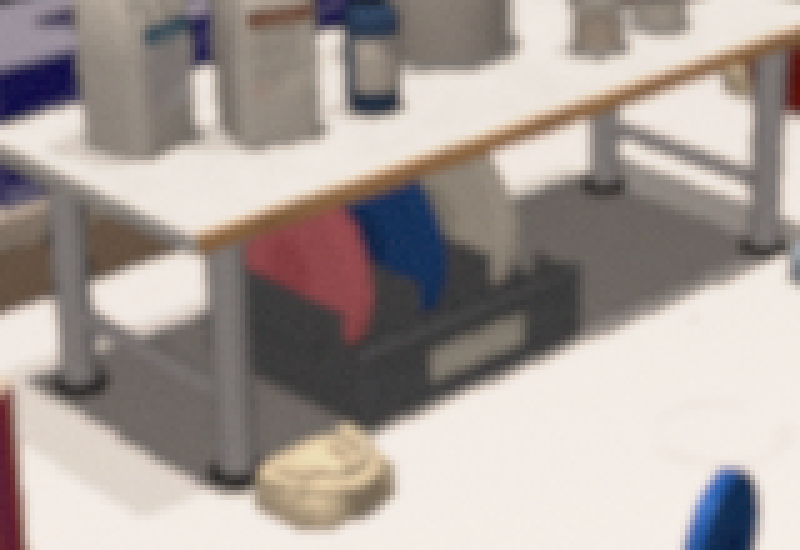

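View pics/c2.png

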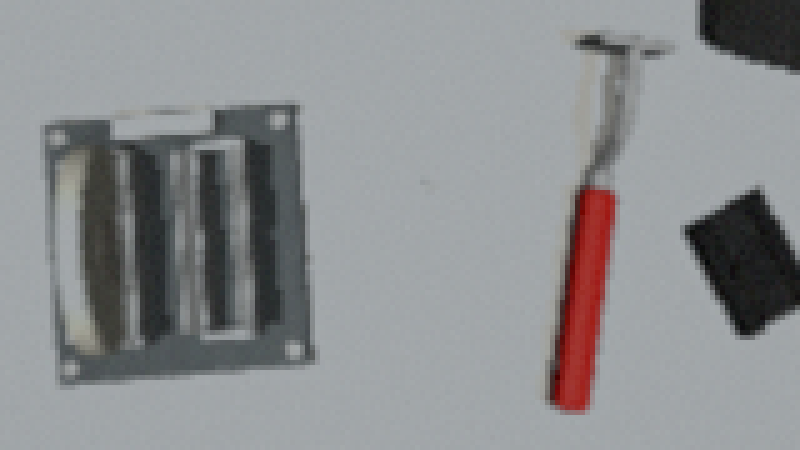

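The crop shows pink in the rack's left (+y) slot, blue in the middle and white on the right. The lip's front face runs between scene pixels ≈(266,268)-(311,248) on top and (268,280)-(311,262) at the bottom. The hook points away from the robot with a slight tilt, and the magazine's empty slot is the right one (-y).

Run:
```python
from h import *
s=load("scene0.npz");t=load("top0.npz")
for n,u,v,z in (("lipTL",266.5,267.5,42),("lipTR",311,247.8,42),("botL",268,280,0),("botR",311,262,0)):print(n,onplane(s,u,v,z).round(1))
P=cloud(s);g=P[235:290,255:320].reshape(-1,3)
g=g[(g[:,2]>10)&(g[:,2]<38)&(g[:,0]>640)&(g[:,0]<800)]
# front face: robust line x = a y + b
y,x=g[:,1],g[:,0];k=(x<np.nanpercentile(x,70))
for i in range(6):
    A=np.polyfit(y[k],x[k],1);r=x-np.polyval(A,y);k=abs(r)<6
print("face",A,np.degrees(np.arctan(A[0])),k.sum(),np.percentile(y[k],[0,2,50,98,100]).round(1))
P=cloud(t)
# handle
hsv=cv2.cvtColor(t["pixels"],cv2.COLOR_BGR2HSV)
m=((hsv[...,0]<8)|(hsv[...,0]>172))&(hsv[...,1]>150)&(hsv[...,2]>60)
m[:270]=0;m[325:]=0;m[:,:420]=0;m[:,450:]=0
v,u=np.nonzero(m);W=np.array([onplane(t,a,b,24) for a,b in zip(u,v)])[:,:2].astype(np.float32)
print("handle",cv2.minAreaRect(W),W.mean(0));vx=cv2.fitLine(W,2,0,.01,.01).ravel();print(vx,np.degrees(np.arctan2(-vx[1],-vx[0])))
for p in ((443.3-0,247.8),(467.5-1,249.5),(457,249),(463,249.5)):print("blade",p)
for cu,cv_ in ((575,38),(672,45),(625,42)):print("blade",onplane(t,400+(cu-400)/5,240+cv_/5,48).round(1))
# magazine base corners
cs=[(45,122),(298,104),(314,360),(62,384)]
for zz in (6,):
  C=np.array([onplane(t,170+a/5-.1,240+b/5-.1,zz) for a,b in cs])[:,:2];print("mag",C.round(1),C.mean(0).round(1),[np.linalg.norm(C[i]-C[i-1]).round(1) for i in range(4)])
C2=np.array([onplane(t,170+a/5-.1,240+b/5-.1,52) for a,b in ((192,142),(242,138),(255,330),(202,338))])[:,:2];print("slot",C2.round(1),C2.mean(0).round(1))
# magazine cloud tops
g=P[255:320,172:238].reshape(-1,3)
for lo,hi in((44,60),(90,110)):
    q=g[(g[:,2]>lo)&(g[:,2]<hi)];print(lo,len(q),np.percentile(q,[2,50,98],axis=0).round(1).tolist())
```

```text
lipTL [702.1 175.6  42. ]
lipTR [705.3  25.9  42. ]
botL [713.9 162.6   0. ]
botR [708.5  22.5   0. ]
face [1.00961143e-02 7.08917955e+02] 0.5784450831523997 457 [ 24.1  27.8 104.1 168.1 169.3]
handle ((462.3872375488281, -238.45278930664062), (16.94227409362793, 105.47460174560547), 80.49703979492188) [ 462.623   -238.58067]
[ 9.8689258e-01 -1.6137865e-01  4.6262296e+02 -2.3858066e+02] 170.71307
blade (443.3, 247.8)
blade (466.5, 249.5)
blade (457, 249)
blade (463, 249.5)
blade [ 586.1 -232.1   48. ]
blade [ 582.7 -278.6   48. ]
blade [ 584.1 -256.1   48. ]
mag [[548.9 388.4]
 [557.5 264.8]
 [432.8 255.3]
 [421.8 377.2]] [490.2 321.4] [np.float64(127.7), np.float64(123.9), np.float64(125.0), np.float64(122.4)]
slot [[537.7 306.5]
 [539.6 283.1]
 [449.9 275.6]
 [446.3 300.2]] [493.4 291.3]
44 337 [[447.5, 280.4, 44.2], [491.4, 313.8, 49.7], [533.8, 349.7, 57.8]]
90 187 [[454.5, 343.9, 90.5], [488.1, 350.4, 99.2], [519.4, 358.5, 105.4]]
```

```bash
cat > tgt.py <<'E'
import sys,numpy as np
from plant import get_obs
from scipy.spatial.transform import Rotation as R
# usage: tgt x y z yaw(deg)  -> remaining shift in tool axes after the turn
x,y,z,w=map(float,sys.argv[1:5]);o=get_obs();q=o["eef_rot"];r=R.from_quat([q[1],q[2],q[3],q[0]])
g=R.from_euler("z",w,degrees=True)*R.from_euler("x",180,degrees=True)
print("t",round(float(o["t"]),2),"pos",np.round(o["eef_pos"],1),"F",np.round(o["force"],1),"gap",round(float(o["finger_gap"]),1),"q",np.round(o["joint_positions"],2))
print("twist",np.degrees((r.inv()*g).as_rotvec()).round(2),"lin(goal axes)",g.inv().apply(np.array([x,y,z])-o["eef_pos"]).round(1),"lin(now)",r.inv().apply(np.array([x,y,z])-o["eef_pos"]).round(1))
E
python3 -m jog '[{"linear":[0,0,0],"twist":[0,0,9.6],"fingers":0.05},{"linear":[0,0,0],"twist":[0,0,9.6],"fingers":0.05},{"linear":[0,0,0],"twist":[0,0,9.6],"fingers":0.05},{"linear":[0.024,-0.050,0],"twist":[0,0,0],"fingers":0.05},{"linear":[0.024,-0.050,0],"twist":[0,0,0],"fingers":0.05},{"linear":[0.024,-0.050,0],"twist":[0,0,0],"fingers":0.05},{"linear":[0.024,-0.050,0],"twist":[0,0,0],"fingers":0.05},{"linear":[0.024,-0.050,0],"twist":[0,0,0],"fingers":0.05},{"linear":[0.024,-0.050,0.02],"twist":[0,0,0],"fingers":0.05},{"linear":[0.024,-0.050,0.02],"twist":[0,0,0],"fingers":0.05}]' 30; python3 tgt.py 477.3 -240.9 60 -9.1
```

```text
t: 1.35
eef_pos: [441.4, -290.9, 182.2]
eef_rot: [0.0, 0.997, -0.079, 0.0]
force: [0.5, -0.2, 0.2]
finger_gap: 49.9
finger_force: 0.0
t 1.35 pos [ 441.4 -290.9  182.2] F [ 0.5 -0.2  0.2] gap 49.9 q [ 0.64  0.12 -0.16  1.81  0.02  1.21 -1.25]
twist [ 0.02 -0.03  0.04] lin(goal axes) [ 27.6 -55.1 122.2] lin(now) [ 27.6 -55.1 122.2]
```

```bash
python3 -m jog '[{"linear":[0.014,-0.0275,0.02],"twist":[0,0,0],"fingers":0.05},{"linear":[0.0136,-0.0276,0.04],"twist":[0,0,0],"fingers":0.05},{"linear":[0,0,0.04],"twist":[0,0,0],"fingers":0.05},{"linear":[0,0,0.04],"twist":[0,0,0],"fingers":0.05},{"linear":[0,0,0.025],"twist":[0,0,0],"fingers":0.05},{"linear":[0,0,0.012],"twist":[0,0,0],"fingers":0.05},{"linear":[0,0,0],"twist":[0,0,0],"fingers":0.05},{"linear":[0,0,0],"twist":[0,0,0],"fingers":0.0},{"linear":[0,0,0],"twist":[0,0,0],"fingers":0.0},{"linear":[0,0,0],"twist":[0,0,0],"fingers":0.0}]' 50; python3 tgt.py 477.3 -240.9 60 -9.1
```

```text
t: 2.6
eef_pos: [477.0, -242.6, 6.2]
eef_rot: [0.0, 0.997, -0.079, 0.001]
force: [0.1, -0.2, -0.4]
finger_gap: 27.4
finger_force: 0.0
t 2.6 pos [ 477.  -242.6    6.2] F [ 0.1 -0.2 -0.4] gap 27.4 q [ 0.56  0.33 -0.2   1.96  0.08  0.86 -1.41]
twist [ 0.02 -0.06  0.05] lin(goal axes) [  0.1  -1.8 -53.8] lin(now) [  0.1  -1.7 -53.8]
```

```bash
python3 -m jog '[{"linear":[0,0,0.002],"twist":[0,0,0],"fingers":0.0},{"linear":[0,0,0],"twist":[0,0,0],"fingers":0.0},{"linear":[0,0,0],"twist":[0,0,0],"fingers":0.0},{"linear":[0,0,0],"twist":[0,0,0],"fingers":0.0},{"linear":[0,0,0],"twist":[0,0,0],"fingers":0.0},{"linear":[0,0,-0.012],"twist":[0,0,0],"fingers":0.0},{"linear":[0,0,-0.02],"twist":[0,0,0],"fingers":0.0},{"linear":[0,0,-0.02],"twist":[0,0,0],"fingers":0.0},{"linear":[0,0,0],"twist":[0,0,0],"fingers":0.0},{"linear":[0,0,0],"twist":[0,0,0],"fingers":0.0}]' 50; python3 tgt.py 537 92 60 -0.5
python3 - <<'E'
from h import *
c=cam("top","t1");cv2.imwrite("pics/t1.png",cv2.resize(c["pixels"][110:340,150:470],(800,575),interpolation=3))
E
```

```text
t: 3.85
eef_pos: [476.1, -242.3, 55.0]
eef_rot: [-0.0, 0.997, -0.079, -0.0]
force: [-0.2, 0.3, -1.4]
finger_gap: 17.4
finger_force: 50.0
t 3.85 pos [ 476.1 -242.3   55. ] F [-0.2  0.3 -1.4] gap 17.4 q [ 0.57  0.27 -0.2   1.92  0.06  0.96 -1.4 ]
twist [-0.01  0.04 -8.55] lin(goal axes) [  57.9 -334.8   -5. ] lin(now) [   7.5 -339.7   -4.9]
```

View pics/t1.png

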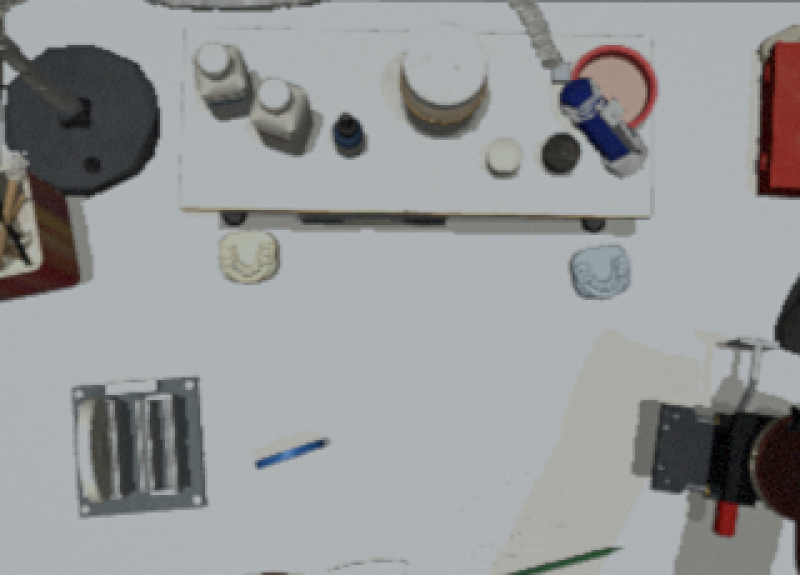

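The hook is gripped and level (blade at crop (748,343)). The lip strip shows under the shelf edge at crop (300–447,218), and a small upright blue disc stands at crop (290,452), near the tow path.

Run:
```python
from h import *
t=load("t1.npz");P=cloud(t)
m=P[280:302,248:286].reshape(-1,3);m=m[m[:,2]>8];print("decoy",len(m),np.percentile(m,[0,10,50,90,100],axis=0).round(0).tolist())
s=load("scene0.npz");Q=cloud(s);m=Q[286:326,326:350].reshape(-1,3);hs=cv2.cvtColor(s["pixels"],cv2.COLOR_BGR2HSV)[286:326,326:350].reshape(-1,3)
m=m[(hs[:,1]>140)&(abs(hs[:,0].astype(int)-110)<15)];print("decoy scene",np.nanpercentile(m,[2,50,98],axis=0).round(0).tolist())
g=cv2.cvtColor(t["pixels"],cv2.COLOR_BGR2GRAY)
for v in range(193,201):print(v,g[v,262:336:3])
for u in (268.5,329.5):print(onplane(t,u,197.5,42).round(1))
for a,b in((248,258),(398,410)):
  for uu in (a,b): pass
for n,(r0,r1,c0,c1) in {"stone":(200,226,236,264),"blue":(204,232,376,404)}.items():
  m=P[r0:r1,c0:c1].reshape(-1,3);m=m[(m[:,2]>10)&(m[:,2]<40)];print(n,np.percentile(m,[1,50,99],axis=0).round(0).tolist())
```

```text
decoy 106 [[470.0, 141.0, 32.0], [475.0, 147.0, 47.0], [482.0, 173.0, 63.0], [491.0, 198.0, 69.0], [496.0, 207.0, 73.0]]
decoy scene [[469.0, 154.0, 12.0], [476.0, 183.0, 41.0], [486.0, 206.0, 68.0]]
193 [161 162 166 168 171 171 170 172 175 175 174 176 176 175 177 176 177 172
 173 178 178 177 177 178 178]
194 [ 93  98 111 121 126 130 124 149 150 151 152 155 152 153 155 160 158 139
 151 164 167 170 171 168 171]
195 [ 94  95  93  65  60  61  63  70  70  71  68  65  68  69  75  82  82  77
  84  93 104 124 130 127 136]
196 [111 114  96  66  57  53  53  58  58  54  55  53  53  55  55  57  54  53
  55  52  56  62  67  89  88]
197 [129 128 108  52  49  50  48  48  54  65  67  69  64  69  68  59  58  39
  42  43  42  46  67 104 102]
198 [129 128 120  51  37  40  38  36  44  71  80  82  80  82  86  66  65  36
  23  31  35  31  93 111 115]
199 [128 127 129  90  79  79  66  69  66  76  81  77  79  83  83  81  84  64
  53  45  51  51 106 130 125]
200 [128 129 128 127 129 130 109 113 112 112 111 111 114 112 113 111 112 114
  95  91  91  95 116 130 127]
[708.3 166.9  42. ]
[708.4  19.6  42. ]
stone [[652.0, 192.0, 10.0], [676.0, 219.0, 18.0], [700.0, 247.0, 27.0]]
blue [[635.0, -158.0, 11.0], [661.0, -130.0, 18.0], [687.0, -102.0, 27.0]]
```

```bash
python3 -m jog '[{"linear":[0,0,0],"twist":[0,0,-8.55],"fingers":0.0},{"linear":[0.007,-0.0416,-0.001],"twist":[0,0,0],"fingers":0.0},{"linear":[0.007,-0.0416,-0.001],"twist":[0,0,0],"fingers":0.0},{"linear":[0.007,-0.0416,-0.001],"twist":[0,0,0],"fingers":0.0},{"linear":[0.007,-0.0416,-0.001],"twist":[0,0,0],"fingers":0.0},{"linear":[0.007,-0.0416,-0.001],"twist":[0,0,0],"fingers":0.0},{"linear":[0.007,-0.0416,-0.001],"twist":[0,0,0],"fingers":0.0},{"linear":[0.007,-0.0416,-0.001],"twist":[0,0,0],"fingers":0.0},{"linear":[0.008,-0.0416,-0.001],"twist":[0,0,0],"fingers":0.0},{"linear":[0,0,0],"twist":[0,0,0],"fingers":0.0}]' 50; python3 tgt.py 617 90 60 -0.5
```

```text
t: 5.15
eef_pos: [536.0, 94.2, 62.9]
eef_rot: [-0.001, 1.0, -0.002, -0.0]
force: [-0.1, 0.8, -1.7]
finger_gap: 17.8
finger_force: 50.0
t 5.15 pos [536.   94.2  62.9] F [-0.1  0.8 -1.7] gap 17.8 q [ 0.12  0.3  -0.43  1.88  0.14  0.99 -1.95]
twist [-0.12  0.06  0.33] lin(goal axes) [81.1  3.4  2.9] lin(now) [81.1  3.9  2.8]
```

Run:
```python
from h import *
for n in("top","scene"):
    c=cam(n,"h_"+n);P=cloud(c).reshape(-1,3);g=P[(P[:,0]>570)&(P[:,0]<690)&(abs(P[:,1]-93)<50)&(P[:,2]>35)&(P[:,2]<125)]
    print(n,len(g));
    for x0 in range(570,690,10):
        q=g[(g[:,0]>=x0)&(g[:,0]<x0+10)]
        if len(q):print(x0,len(q),np.percentile(q,[2,50,98],axis=0)[:,1:].round(0).tolist(),q[:,0].max().round(1))
```

```text
top 94
620 8 [[90.0, 101.0], [93.0, 106.0], [97.0, 109.0]] 629.4
630 15 [[90.0, 102.0], [94.0, 105.0], [97.0, 108.0]] 638.5
640 71 [[76.0, 71.0], [94.0, 105.0], [110.0, 109.0]] 648.2
scene 122
570 14 [[87.0, 63.0], [99.0, 76.0], [101.0, 83.0]] 578.8
580 6 [[94.0, 71.0], [94.0, 76.0], [97.0, 79.0]] 586.0
630 1 [[110.0, 75.0], [110.0, 75.0], [110.0, 75.0]] 639.2
640 101 [[78.0, 60.0], [102.0, 71.0], [111.0, 103.0]] 648.3
```

```bash
python3 -m jog '[{"linear":[0.015,0.004,0.002],"twist":[0,0,0.3],"fingers":0.0},{"linear":[0.025,0,0.001],"twist":[0,0,0],"fingers":0.0},{"linear":[0.025,0,0],"twist":[0,0,0],"fingers":0.0},{"linear":[0.017,0,0],"twist":[0,0,0],"fingers":0.0},{"linear":[0,0,0],"twist":[0,0,0],"fingers":0.0},{"linear":[0,0,0.012],"twist":[0,0,0],"fingers":0.0},{"linear":[0,0,0.012],"twist":[0,0,0],"fingers":0.0},{"linear":[0,0,0.010],"twist":[0,0,0],"fingers":0.0},{"linear":[0,0,0.007],"twist":[0,0,0],"fingers":0.0},{"linear":[0,0,0],"twist":[0,0,0],"fingers":0.0}]' 50; python3 tgt.py 617 90 18 -0.5;  python3 - <<'E'
from h import *
c=cam("scene","s2");cv2.imwrite("pics/s2.png",cv2.resize(c["pixels"][170:310,190:370],(771,600),interpolation=3))
E
```

```text
t: 6.5
eef_pos: [617.9, 84.8, 18.9]
eef_rot: [0.0, 1.0, -0.007, -0.001]
force: [0.3, 0.4, -1.2]
finger_gap: 17.9
finger_force: 50.0
t 6.5 pos [617.9  84.8  18.9] F [ 0.3  0.4 -1.2] gap 17.9 q [ 0.09  0.49 -0.38  1.72  0.21  0.98 -1.95]
twist [ 0.01  0.06 -0.29] lin(goal axes) [-0.9 -5.2  0.9] lin(now) [-1.  -5.2  0.9]
```

View pics/s2.png

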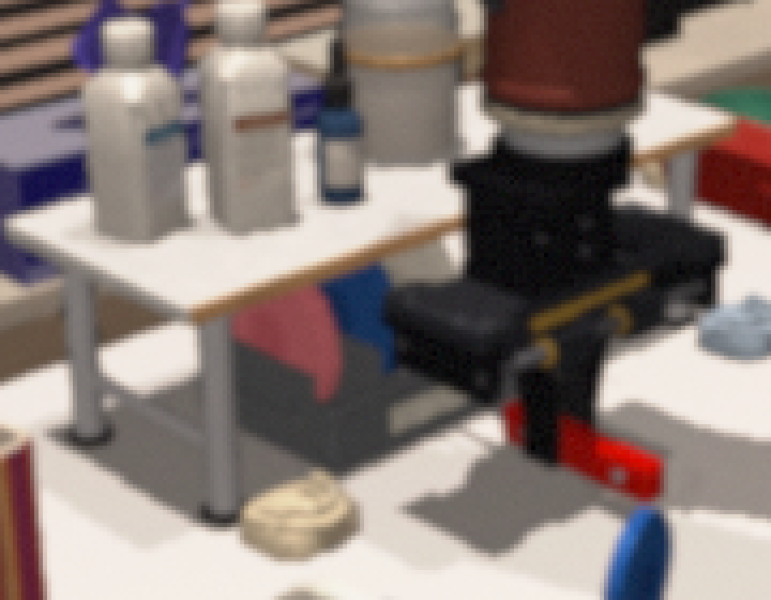

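The hook blade is down behind the lip with no contact force; rack undisturbed (lip plate at crop ≈(420,410)). Pull gently.

```bash
python3 -m jog '[{"linear":[-0.003,0,0],"twist":[0,0,0],"fingers":0.0},{"linear":[-0.005,0,0],"twist":[0,0,0],"fingers":0.0},{"linear":[-0.006,0,0],"twist":[0,0,0],"fingers":0.0},{"linear":[-0.008,0,0],"twist":[0,0,0],"fingers":0.0},{"linear":[-0.009,0,0],"twist":[0,0,0],"fingers":0.0},{"linear":[-0.009,0,0],"twist":[0,0,0],"fingers":0.0},{"linear":[-0.008,0,0],"twist":[0,0,0],"fingers":0.0},{"linear":[-0.006,0,0],"twist":[0,0,0],"fingers":0.0},{"linear":[-0.004,0,0],"twist":[0,0,0],"fingers":0.0},{"linear":[-0.002,0,0],"twist":[0,0,0],"fingers":0.0}]' 50; python3 tgt.py 446 88 18 -0.5;  python3 - <<'E'
from h import *
c=cam("top","t3");cv2.imwrite("pics/t3.png",cv2.resize(c["pixels"][140:340,200:460],(780,600),interpolation=3))
E
```

```text
t: 7.8
eef_pos: [558.7, 85.7, 19.9]
eef_rot: [-0.0, 1.0, -0.007, 0.001]
force: [5.8, 0.3, -1.2]
finger_gap: 17.9
finger_force: 50.0
t 7.8 pos [558.7  85.7  19.9] F [ 5.8  0.3 -1.2] gap 17.9 q [ 0.11  0.39 -0.4   1.87  0.19  0.92 -1.96]
twist [-0.01 -0.07 -0.3 ] lin(goal axes) [-112.7   -1.3    1.9] lin(now) [-112.7   -0.8    1.8]
```

View pics/t3.png

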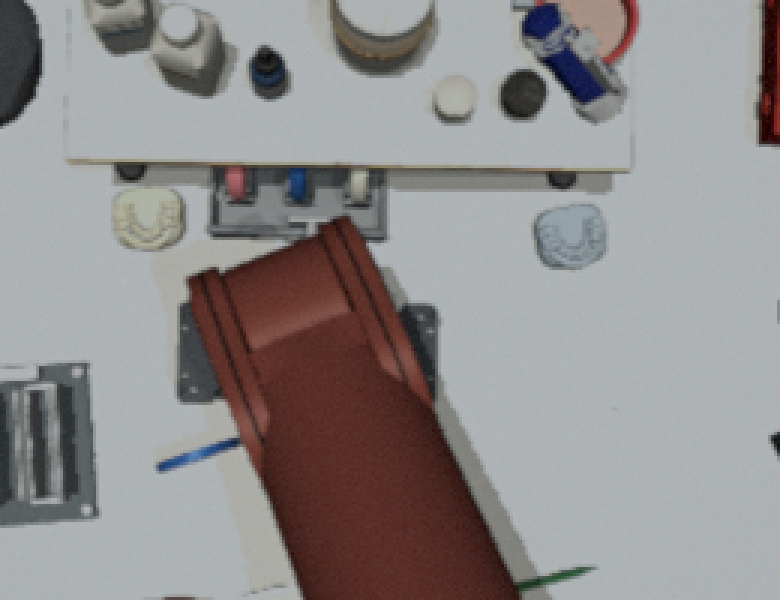

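The rack has come out straight (lip at crop (210–385,232)), all three discs in place, both casts untouched. Keep pulling.

```bash
python3 -m jog '[{"linear":[-0.003,0,0],"twist":[0,0,0],"fingers":0.0},{"linear":[-0.005,0,0],"twist":[0,0,0],"fingers":0.0},{"linear":[-0.006,0,0],"twist":[0,0,0],"fingers":0.0},{"linear":[-0.008,0,0],"twist":[0,0,0],"fingers":0.0},{"linear":[-0.009,0,0],"twist":[0,0,0],"fingers":0.0},{"linear":[-0.009,0,0],"twist":[0,0,0],"fingers":0.0},{"linear":[-0.008,0,0],"twist":[0,0,0],"fingers":0.0},{"linear":[-0.008,0,0],"twist":[0,0,0],"fingers":0.0},{"linear":[-0.008,0,0],"twist":[0,0,0],"fingers":0.0},{"linear":[-0.008,0,0],"twist":[0,0,0],"fingers":0.0}]' 50; python3 -m jog '[{"linear":[-0.008,0,0],"twist":[0,0,0],"fingers":0.0},{"linear":[-0.008,0,0],"twist":[0,0,0],"fingers":0.0},{"linear":[-0.008,0,0],"twist":[0,0,0],"fingers":0.0},{"linear":[-0.006,0,0],"twist":[0,0,0],"fingers":0.0},{"linear":[-0.005,0,0],"twist":[0,0,0],"fingers":0.0},{"linear":[-0.004,0,0],"twist":[0,0,0],"fingers":0.0},{"linear":[-0.002,0,0],"twist":[0,0,0],"fingers":0.0},{"linear":[0.003,0,0],"twist":[0,0,0],"fingers":0.0},{"linear":[0.002,0,0],"twist":[0,0,0],"fingers":0.0},{"linear":[0,0,0],"twist":[0,0,0],"fingers":0.0}]';python3 tgt.py 446 88 18 -0.5;  python3 - <<'E'
from h import *
c=cam("top","t4");P=cloud(c)
s=cam("scene","s4")
hsv=cv2.cvtColor(c["pixels"],cv2.COLOR_BGR2HSV)
g=P[195:300,240:345].reshape(-1,3);q=g[(g[:,2]>60)&(g[:,2]<112)&(g[:,0]>570)&(g[:,0]<690)];print(len(q),np.percentile(q,[1,50,99],axis=0).round(0).tolist())
q=cloud(s).reshape(-1,3);q=q[(q[:,2]>12)&(q[:,2]<112)&(q[:,0]>500)&(q[:,0]<720)&(q[:,1]>0)&(q[:,1]<182)];print(np.percentile(q,[1,50,99],axis=0).round(0).tolist())
E
```

```text
t: 9.1
eef_pos: [486.7, 86.7, 19.9]
eef_rot: [-0.0, 1.0, -0.007, 0.001]
force: [5.4, 0.2, -0.7]
finger_gap: 17.9
finger_force: 50.0
t: 10.35
eef_pos: [450.0, 87.2, 19.3]
eef_rot: [0.0, 1.0, -0.007, -0.001]
force: [-0.5, 0.7, -1.5]
finger_gap: 17.5
finger_force: 50.0
t 10.35 pos [450.   87.2  19.3] F [-0.5  0.7 -1.5] gap 17.5 q [ 0.13  0.2  -0.45  2.11  0.12  0.85 -1.97]
twist [ 0.    0.07 -0.29] lin(goal axes) [-4.  -0.8  1.3] lin(now) [-4.  -0.8  1.3]
707 [[573.0, 42.0, 64.0], [616.0, 97.0, 97.0], [667.0, 149.0, 107.0]]
[[544.0, 47.0, 14.0], [599.0, 143.0, 58.0], [664.0, 171.0, 105.0]]
```

```bash
python3 -m jog '[{"linear":[0,0,-0.01],"twist":[0,0,0],"fingers":0.0},{"linear":[0,0,-0.016],"twist":[0,0,0],"fingers":0.0},{"linear":[0,0,-0.017],"twist":[0,0,0],"fingers":0.0},{"linear":[0,0,-0.017],"twist":[0,0,0],"fingers":0.0},{"linear":[0,0.01,0],"twist":[0,0,0],"fingers":0.0},{"linear":[0.001,0.03,0],"twist":[0,0,0],"fingers":0.0},{"linear":[0.002,0.04,0],"twist":[0,0,0],"fingers":0.0},{"linear":[0.002,0.04,0],"twist":[0,0,0],"fingers":0.0},{"linear":[0.002,0.04,0],"twist":[0,0,0],"fingers":0.0},{"linear":[0.002,0.04,0],"twist":[0,0,0],"fingers":0.0}]' 50; python3 tgt.py 465 -220 7 -0.8
```

```text
t: 11.7
eef_pos: [455.8, -115.0, 79.2]
eef_rot: [0.0, 1.0, -0.007, -0.0]
force: [-0.4, 0.8, -1.2]
finger_gap: 17.9
finger_force: 50.0
t 11.7 pos [ 455.8 -115.    79.2] F [-0.4  0.8 -1.2] gap 17.9 q [ 0.41  0.12 -0.27  2.04  0.04  0.98 -1.47]
twist [ 0.01  0.04 -0.03] lin(goal axes) [ 10.6 104.9  72.2] lin(now) [ 10.7 104.9  72.2]
```

```bash
python3 -m jog '[{"linear":[0.003,0.04,0],"twist":[0,0,0],"fingers":0.0},{"linear":[0.003,0.035,0.01],"twist":[0,0,0],"fingers":0.0},{"linear":[0.003,0.03,0.02],"twist":[0,0,0],"fingers":0.0},{"linear":[0,0,0.02],"twist":[0,0,0],"fingers":0.0},{"linear":[0,0,0.012],"twist":[0,0,0],"fingers":0.0},{"linear":[0,0,0.006],"twist":[0,0,0],"fingers":0.0},{"linear":[0,0,0.003],"twist":[0,0,0],"fingers":0.0},{"linear":[0,0,0.002],"twist":[0,0,0],"fingers":0.0},{"linear":[0,0,0.001],"twist":[0,0,0],"fingers":0.0},{"linear":[0,0,0],"twist":[0,0,0],"fingers":0.0}]' 50; python3 tgt.py 465 -220 4.5 -0.8
```

```text
t: 12.95
eef_pos: [464.3, -218.1, 5.8]
eef_rot: [0.0, 1.0, -0.007, 0.0]
force: [0.6, 1.1, -0.9]
finger_gap: 17.3
finger_force: 50.0
t 12.95 pos [ 464.3 -218.1    5.8] F [ 0.6  1.1 -0.9] gap 17.3 q [ 0.51  0.3  -0.18  2.01  0.07  0.84 -1.29]
twist [ 0.01 -0.02  0.01] lin(goal axes) [0.7 1.9 1.3] lin(now) [0.7 1.9 1.3]
```

```bash
python3 -m jog '[{"linear":[0,0,0.001],"twist":[0,0,0],"fingers":0.0},{"linear":[0,0,0.0005],"twist":[0,0,0],"fingers":0.0},{"linear":[0,0,0],"twist":[0,0,0],"fingers":0.04},{"linear":[0,0,0],"twist":[0,0,0],"fingers":0.04},{"linear":[0,0,0],"twist":[0,0,0],"fingers":0.04},{"linear":[0,0,-0.01],"twist":[0,0,0],"fingers":0.04},{"linear":[0,0,-0.04],"twist":[0,0,0],"fingers":0.034},{"linear":[0,0,-0.05],"twist":[0,0,0],"fingers":0.034},{"linear":[0,0,-0.05],"twist":[0,0,0],"fingers":0.034},{"linear":[0,0,-0.03],"twist":[0,0,0],"fingers":0.034}]' 50; python3 tgt.py 617 90 170 -0.5
python3 - <<'E'
from h import *
c=cam("top","t5");P=cloud(c);cv2.imwrite("pics/t5.png",cv2.resize(c["pixels"][150:350,170:450],(800,571),interpolation=3))
hsv=cv2.cvtColor(c["pixels"],cv2.COLOR_BGR2HSV)
x,y,z=P[...,0],P[...,1],P[...,2]
for n,m in {"pink":(x>540)&(x<690)&(y>120)&(y<175),"blue":(x>540)&(x<690)&(y>75)&(y<120),"white":(x>540)&(x<690)&(y>20)&(y<72)}.items():
    q=P[m&(z>85)&(z<112)];l=cv2.fitLine(q[:,:2].astype(np.float32),4,0,.01,.01).ravel();l*=np.sign(l[0]) if 0 else 1
    print(n,len(q),np.percentile(q,[1,50,99],axis=0).round(1).tolist(),"yaw",np.degrees(np.arctan(l[1]/l[0])).round(2))
m=(hsv[...,1]>70)&((hsv[...,0]>165)|(hsv[...,0]<5))&(x>540)&(x<690)&(y>100)&(y<190)&(z>90)
v,u=np.nonzero(m);W=np.array([onplane(c,a,b,102) for a,b in zip(u,v)])[:,:2].astype(np.float32);print("pinkmask",len(v),cv2.minAreaRect(W),W.mean(0))
E
```

```text
t: 14.2
eef_pos: [465.0, -218.3, 187.7]
eef_rot: [0.001, 1.0, -0.007, 0.002]
force: [-0.0, -0.2, -0.3]
finger_gap: 33.7
finger_force: 0.0
t 14.2 pos [ 465.  -218.3  187.7] F [-0.  -0.2 -0.3] gap 33.7 q [ 0.53  0.09 -0.18  1.83  0.02  1.22 -1.25]
twist [ 0.08 -0.2  -0.29] lin(goal axes) [ 149.3 -309.6   17.7] lin(now) [ 147.7 -310.4   17.8]
pink 188 [[583.1, 137.3, 85.3], [617.9, 142.6, 99.6], [657.5, 149.6, 106.5]] yaw -0.35
blue 181 [[582.9, 89.9, 85.4], [615.8, 94.6, 99.3], [657.5, 101.5, 107.8]] yaw -0.97
white 181 [[582.3, 41.8, 85.3], [615.6, 46.8, 99.3], [657.2, 53.6, 106.3]] yaw -2.13
pinkmask 73 ((619.5119018554688, 142.03390502929688), (70.69831085205078, 9.08408260345459), 0.25320231914520264) [621.0396  141.68756]
```

View pics/t5.png

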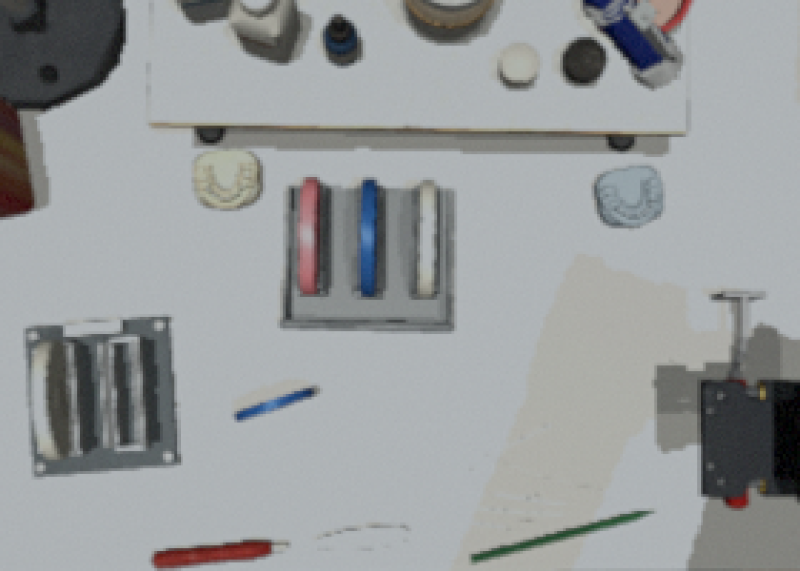

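The hook lies flat (blade at crop (738,295)), and the rack stands in front of the shelf with all discs upright: pink at (310,235), blue (370,235), white (426,240). Casts are undisturbed. The empty magazine slot is at (125,395).

```bash
python3 -m jog '[{"linear":[0.0166,-0.0403,0],"twist":[0.08,-0.2,-0.1],"fingers":0.034},{"linear":[0.0166,-0.0403,0],"twist":[0,0,0],"fingers":0.034},{"linear":[0.0166,-0.0403,0],"twist":[0,0,0],"fingers":0.034},{"linear":[0.0166,-0.0403,0],"twist":[0,0,0],"fingers":0.034},{"linear":[0.0166,-0.0403,0],"twist":[0,0,0],"fingers":0.034},{"linear":[0.0166,-0.0403,0],"twist":[0,0,0],"fingers":0.034},{"linear":[0.0166,-0.0403,0],"twist":[0,0,0],"fingers":0.034},{"linear":[0.0166,-0.0403,0],"twist":[0,0,0],"fingers":0.034},{"linear":[0.0166,-0.0403,0],"twist":[0,0,0],"fingers":0.034},{"linear":[0,0,0],"twist":[0,0,0],"fingers":0.034}]' 30; python3 tgt.py 618.5 142.3 72 -0.7
python3 - <<'E'
from h import *
c=cam("wrist","w6");P=cloud(c);x,y,z=P[...,0],P[...,1],P[...,2]
hsv=cv2.cvtColor(c["pixels"],cv2.COLOR_BGR2HSV);cv2.imwrite("pics/w6.png",c["pixels"])
M=c["world_to_cam"];print(-M[:3,:3].T@M[:3,3])
m=(hsv[...,1]>60)&((hsv[...,0]>165)|(hsv[...,0]<5))&(x>540)&(x<690)&(y>100)&(y<190)&(z>85)&(z<112)
q=P[m];print(len(q),np.percentile(q,[1,50,99],axis=0).round(1).tolist()); q=q[q[:,2]>102];print(len(q),np.percentile(q,[2,50,98],axis=0).round(1).tolist())
E
```

```text
t: 15.5
eef_pos: [617.8, 147.3, 184.1]
eef_rot: [-0.002, 1.0, -0.003, -0.002]
force: [-0.1, 0.3, 0.5]
finger_gap: 33.8
finger_force: 0.0
t 15.5 pos [617.8 147.3 184.1] F [-0.1  0.3  0.5] gap 33.8 q [ 0.04  0.36 -0.43  1.53  0.15  1.28 -1.99]
twist [-0.22  0.22  0.31] lin(goal axes) [  0.7   5.  112.1] lin(now) [  1.1   5.4 112.1]
[704.23959682 146.21417665 344.01021408]
1760 [[588.1, 137.1, 85.5], [630.9, 143.3, 98.6], [660.1, 149.0, 103.2]]
196 [[613.5, 138.8, 102.0], [624.3, 142.8, 102.4], [632.9, 148.1, 103.6]]
```

```bash
python3 -m jog '[{"linear":[0.001,0.0045,0],"twist":[-0.2,0.2,0.3],"fingers":0.034},{"linear":[0,0,0.02],"twist":[0,0,0],"fingers":0.034},{"linear":[0,0,0.025],"twist":[0,0,0],"fingers":0.034},{"linear":[0,0,0.022],"twist":[0,0,0],"fingers":0.034},{"linear":[0,0,0.015],"twist":[0,0,0],"fingers":0.034},{"linear":[0,0,0.015],"twist":[0,0,0],"fingers":0.034},{"linear":[0,0,0.01],"twist":[0,0,0],"fingers":0.034},{"linear":[0,0,0.005],"twist":[0,0,0],"fingers":0.034},{"linear":[0,0,0],"twist":[0,0,0],"fingers":0.034},{"linear":[0,0,0],"twist":[0,0,0],"fingers":0.034}]' 30; python3 tgt.py 618.5 142.8 72 -0.7
```

```text
t: 16.8
eef_pos: [619.3, 138.2, 72.7]
eef_rot: [0.001, 1.0, -0.009, 0.0]
force: [0.3, -0.6, 0.4]
finger_gap: 34.2
finger_force: 0.0
t 16.8 pos [619.3 138.2  72.7] F [ 0.3 -0.6  0.4] gap 34.2 q [ 0.03  0.45 -0.41  1.65  0.2   1.08 -2.03]
twist [ 0.11 -0.05 -0.29] lin(goal axes) [-0.9 -4.6  0.7] lin(now) [-0.9 -4.6  0.6]
```

```bash
python3 -m jog '[{"linear":[0,-0.0025,0],"twist":[0,0,-0.3],"fingers":0.034},{"linear":[0,-0.002,0],"twist":[0,0,0],"fingers":0.034},{"linear":[0,0,0],"twist":[0,0,0],"fingers":0.034},{"linear":[0,0,0],"twist":[0,0,0],"fingers":0.022},{"linear":[0,0,0],"twist":[0,0,0],"fingers":0.018},{"linear":[0,0,0],"twist":[0,0,0],"fingers":0.015},{"linear":[0,0,0],"twist":[0,0,0],"fingers":0.0},{"linear":[0,0,0],"twist":[0,0,0],"fingers":0.0},{"linear":[0,0,0],"twist":[0,0,0],"fingers":0.0},{"linear":[0,0,0],"twist":[0,0,0],"fingers":0.0}]' 30; python3 tgt.py 618.5 142.8 72 -0.7
```

```text
t: 18.05
eef_pos: [619.0, 142.5, 72.0]
eef_rot: [0.001, 1.0, -0.006, -0.0]
force: [0.1, -0.2, 0.1]
finger_gap: 12.0
finger_force: 29.9
t 18.05 pos [619.  142.5  72. ] F [ 0.1 -0.2  0.1] gap 12.0 q [ 0.03  0.45 -0.41  1.65  0.2   1.08 -2.03]
twist [0.12 0.   0.  ] lin(goal axes) [-0.5 -0.3  0. ] lin(now) [-0.5 -0.3  0. ]
```

```bash
python3 -m jog '[{"linear":[0,0,-0.004],"twist":[0,0,0],"fingers":0.0},{"linear":[0,0,-0.008],"twist":[0,0,0],"fingers":0.0},{"linear":[0,0,-0.012],"twist":[0,0,0],"fingers":0.0},{"linear":[0,0,-0.014],"twist":[0,0,0],"fingers":0.0},{"linear":[0,0,-0.016],"twist":[0,0,0],"fingers":0.0},{"linear":[0,0,-0.018],"twist":[0,0,0],"fingers":0.0},{"linear":[0,0,-0.018],"twist":[0,0,0],"fingers":0.0},{"linear":[0,0,-0.016],"twist":[0,0,0],"fingers":0.0},{"linear":[0,0,-0.010],"twist":[0,0,0],"fingers":0.0},{"linear":[0,0,0],"twist":[0,0,0],"fingers":0.0}]' 40; python3 tgt.py 492.5 293.5 187 4.5;  python3 - <<'E'
from h import *
from scipy import ndimage
c=cam("top","t7");s=cam("scene","s7");cv2.imwrite("pics/s7.png",s["pixels"][150:400,190:510])
g=cv2.cvtColor(c["pixels"],cv2.COLOR_BGR2GRAY)
cv2.imwrite("pics/m7.png",cv2.resize(c["pixels"][255:322,172:239],(600,600),interpolation=2))
P=cloud(c)
q=P[255:322,172:239].reshape(-1,3);q=q[(q[:,2]>40)&(q[:,2]<56)]
th=np.radians(4.5);R=np.array([[np.cos(th),np.sin(th)],[-np.sin(th),np.cos(th)]])
l=(q[:,:2]-[490.2,321.4])@R.T
h,e=np.histogram(l[:,1],bins=np.arange(-64,65,4));print(dict(zip(e[:-1],h)));print(np.percentile(l[:,0],[1,99]))
E
```

```text
t: 19.3
eef_pos: [619.4, 142.9, 188.8]
eef_rot: [0.001, 1.0, -0.006, 0.001]
force: [-0.3, -0.6, -2.3]
finger_gap: 11.7
finger_force: 39.9
t 19.3 pos [619.4 142.9 188.8] F [-0.3 -0.6 -2.3] gap 11.7 q [ 0.04  0.36 -0.43  1.53  0.15  1.29 -1.99]
twist [ 0.1  -0.06 -5.2 ] lin(goal axes) [-114.7 -160.1    1.8] lin(now) [-128.7 -149.     1.4]
{np.int64(-64): np.int64(0), np.int64(-60): np.int64(0), np.int64(-56): np.int64(0), np.int64(-52): np.int64(0), np.int64(-48): np.int64(0), np.int64(-44): np.int64(3), np.int64(-40): np.int64(47), np.int64(-36): np.int64(43), np.int64(-32): np.int64(4), np.int64(-28): np.int64(0), np.int64(-24): np.int64(0), np.int64(-20): np.int64(8), np.int64(-16): np.int64(59), np.int64(-12): np.int64(81), np.int64(-8): np.int64(16), np.int64(-4): np.int64(0), np.int64(0): np.int64(0), np.int64(4): np.int64(0), np.int64(8): np.int64(0), np.int64(12): np.int64(38), np.int64(16): np.int64(31), np.int64(20): np.int64(41), np.int64(24): np.int64(61), np.int64(28): np.int64(0), np.int64(32): np.int64(0), np.int64(36): np.int64(0), np.int64(40): np.int64(0), np.int64(44): np.int64(5), np.int64(48): np.int64(0), np.int64(52): np.int64(0), np.int64(56): np.int64(0), np.int64(60): np.int64(0)}
[-42.75283581  43.18178741]
```

View pics/m7.png

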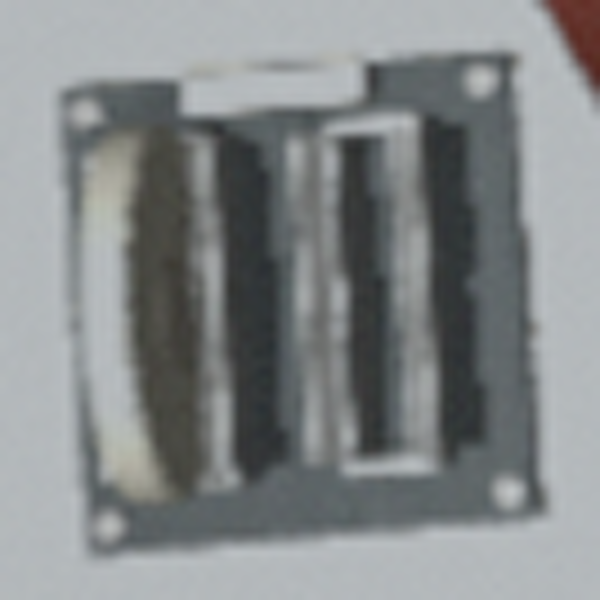

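The crop shows the four base screws at (84,110), (481,80), (510,490) and (110,527), and the empty slot between fins at x≈335 and 410, with end stops at (375,125) and (392,465).

Run:
```python
from h import *
c=load("t7.npz");s=load("s7.npz")
f=lambda a,b:(172+(a+.5)*67/600-.5,255+(b+.5)*67/600-.5)
S=np.array([onplane(c,*f(a,b),8)[:2] for a,b in((84,110),(481,80),(510,490),(110,527))]);print(S.round(1),S.mean(0).round(1))
d=S[1]-S[2]+S[0]-S[3];e=S[0]-S[1]+S[3]-S[2];print("yaw",np.degrees(np.arctan2(d[1],d[0])),np.degrees(np.arctan2(-e[0],e[1])),np.linalg.norm(S[0]-S[3]),np.linalg.norm(S[0]-S[1]))
yaw=(np.arctan2(d[1],d[0])+np.arctan2(-e[0],e[1]))/2
print("slot from screws",S.mean(0)+27*np.array([np.sin(yaw),-np.cos(yaw)]),np.degrees(yaw))
# loaded disc top from both views, offset 54 across
P=cloud(c);q=P[255:322,172:239].reshape(-1,3);q=q[(q[:,2]>92)&(q[:,2]<108)];m=np.median(q,0);print("loaded",m,np.percentile(q,[1,99],axis=0).round(1).tolist(),"->",m[:2]+54*np.array([np.sin(yaw),-np.cos(yaw)]))
Q=cloud(s);q=Q.reshape(-1,3);q=q[(q[:,0]>420)&(q[:,0]<560)&(q[:,1]>310)&(q[:,1]<400)&(q[:,2]>95)&(q[:,2]<108)];print("loaded scene",np.percentile(q,[1,50,99],axis=0).round(1).tolist())
# scene: slot fins at height ~40-55
q=Q.reshape(-1,3);q=q[(q[:,0]>420)&(q[:,0]<560)&(q[:,1]>250)&(q[:,1]<335)&(q[:,2]>44)&(q[:,2]<56)]
l=(q[:,:2]-S.mean(0))@np.array([[np.cos(yaw),-np.sin(yaw)],[np.sin(yaw),np.cos(yaw)]])
h,b=np.histogram(l[:,1],bins=np.arange(-50,10,2));print(dict(zip(b[:-1].tolist(),h.tolist())))
```

```text
[[542.6 382.7]
 [550.6 274.7]
 [439.3 265.2]
 [429.8 373.1]] [490.6 323.9]
yaw 4.875155929110557 4.631690507321478 113.24059030741248 108.3129380606491
slot from screws [492.82526141 297.01399688] 4.753423218216017
loaded [488.16546349 350.67154309  99.48960001] [[456.1, 343.4, 92.2], [519.4, 359.0, 106.4]] -> [492.64032191 296.85727322]
loaded scene [[457.4, 346.6, 95.1], [480.8, 356.6, 100.6], [513.8, 360.7, 106.1]]
{-50: 0, -48: 0, -46: 0, -44: 0, -42: 14, -40: 69, -38: 74, -36: 42, -34: 15, -32: 1, -30: 0, -28: 0, -26: 0, -24: 0, -22: 0, -20: 0, -18: 0, -16: 0, -14: 5, -12: 15, -10: 20, -8: 6, -6: 0, -4: 0, -2: 0, 0: 0, 2: 0, 4: 0, 6: 0}
```

```bash
python3 -m jog '[{"linear":[0,0,0],"twist":[0.1,0,-5.45],"fingers":0.0},{"linear":[-0.0142,-0.0206,0],"twist":[0,0,0],"fingers":0.0},{"linear":[-0.0142,-0.0206,0],"twist":[0,0,0],"fingers":0.0},{"linear":[-0.0142,-0.0206,0],"twist":[0,0,0],"fingers":0.0},{"linear":[-0.0142,-0.0206,0],"twist":[0,0,0],"fingers":0.0},{"linear":[-0.0142,-0.0206,0],"twist":[0,0,0],"fingers":0.0},{"linear":[-0.0142,-0.0206,0],"twist":[0,0,0],"fingers":0.0},{"linear":[-0.0142,-0.0206,0],"twist":[0,0,0],"fingers":0.0},{"linear":[-0.0142,-0.0206,0],"twist":[0,0,0],"fingers":0.0},{"linear":[0,0,0],"twist":[0,0,0],"fingers":0.0}]' 40; python3 -m jog '[{"linear":[0,0,0],"twist":[0,0,0],"fingers":0.0},{"linear":[0,0,0],"twist":[0,0,0],"fingers":0.0},{"linear":[0,0,0],"twist":[0,0,0],"fingers":0.0},{"linear":[0,0,0],"twist":[0,0,0],"fingers":0.0},{"linear":[0,0,0],"twist":[0,0,0],"fingers":0.0},{"linear":[0,0,0],"twist":[0,0,0],"fingers":0.0},{"linear":[0,0,0],"twist":[0,0,0],"fingers":0.0},{"linear":[0,0,0],"twist":[0,0,0],"fingers":0.0},{"linear":[0,0,0],"twist":[0,0,0],"fingers":0.0},{"linear":[0,0,0],"twist":[0,0,0],"fingers":0.0}]' 40 >/dev/null; python3 tgt.py 492.7 297.3 187 4.75;  python3 - <<'E'
from h import *
c=cam("wrist","w8");cv2.imwrite("pics/w8.png",c["pixels"]);s=cam("scene","s8");t=cam("top","t8")
P=cloud(c);yaw=np.radians(4.75);R=np.array([[np.cos(yaw),-np.sin(yaw)],[np.sin(yaw),np.cos(yaw)]])
q=P.reshape(-1,3);l=np.c_[(q[:,:2]-[492.7,297.3])@R,q[:,2]]
for n,z0,z1,b in(("held",130,225,np.arange(-14,15,2)),("loaded",80,108,np.arange(40,70,2)),("fins",40,56,np.arange(-30,40,2))):
    k=(l[:,2]>z0)&(l[:,2]<z1)&(abs(l[:,0])<52);h,e=np.histogram(l[k,1],bins=b);print(n,dict(zip(e[:-1].tolist(),h.tolist())))
hs=cv2.cvtColor(c["pixels"],cv2.COLOR_BGR2HSV).reshape(-1,3);k=(hs[:,1]>60)&((hs[:,0]>165)|(hs[:,0]<5))&(abs(l[:,0])<55)&(abs(l[:,1])<20)
print("pink",k.sum(),np.percentile(l[k],[1,50,99],axis=0).round(1).tolist())
E
```

```text
t: 20.65
eef_pos: [489.1, 300.9, 188.2]
eef_rot: [-0.0, 0.999, 0.044, -0.0]
force: [0.4, 0.1, -1.8]
finger_gap: 11.5
finger_force: 39.9
t 21.9 pos [492.2 297.6 188. ] F [ 0.3 -0.7 -2.1] gap 11.6 q [-0.15  0.25 -0.55  1.67  0.14  1.26 -2.22]
twist [0.02 0.01 0.  ] lin(goal axes) [0.5 0.3 1. ] lin(now) [0.5 0.3 1. ]
held {-14: 217, -12: 243, -10: 231, -8: 206, -6: 659, -4: 837, -2: 793, 0: 797, 2: 775, 4: 806, 6: 292, 8: 227, 10: 241, 12: 227}
loaded {40: 0, 42: 0, 44: 0, 46: 0, 48: 630, 50: 319, 52: 312, 54: 311, 56: 324, 58: 257, 60: 78, 62: 0, 64: 0, 66: 0}
fins {-30: 0, -28: 0, -26: 0, -24: 0, -22: 0, -20: 0, -18: 0, -16: 238, -14: 243, -12: 112, -10: 38, -8: 13, -6: 0, -4: 0, -2: 0, 0: 0, 2: 0, 4: 0, 6: 0, 8: 8, 10: 70, 12: 217, 14: 283, 16: 178, 18: 0, 20: 0, 22: 0, 24: 0, 26: 0, 28: 0, 30: 0, 32: 0, 34: 0, 36: 0}
pink 5186 [[-27.9, -10.2, 164.6], [26.8, 0.2, 210.8], [52.6, 10.9, 258.3]]
```

View pics/w8.png

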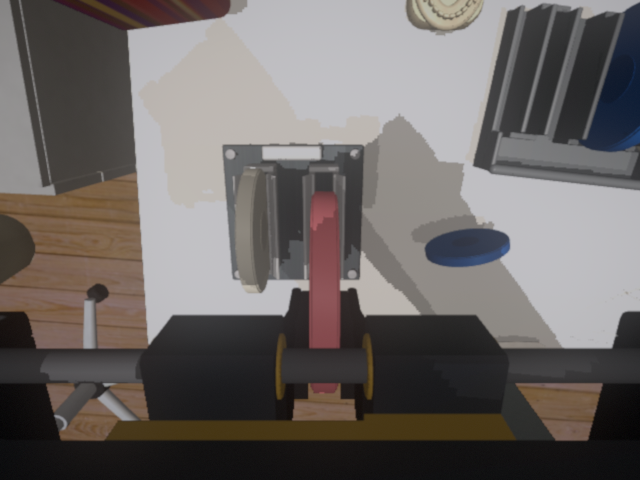

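The wrist view shows the pink disc (325,290) held straight above the empty slot, loaded disc at (255,230). The cloud puts disc and slot within 0.5 mm of each other across the slot.

```bash
python3 - <<'E'
from h import *
yaw=np.radians(4.75);R=np.array([[np.cos(yaw),-np.sin(yaw)],[np.sin(yaw),np.cos(yaw)]])
def circ(a): # fit centre x with known r, from x,z rim points
    from scipy.optimize import least_squares
    f=least_squares(lambda p:np.hypot(a[:,0]-p[0],a[:,1]-p[1])-49.25,[0,np.mean(a[:,1])-20],loss="soft_l1");return f.x.round(1),np.median(abs(f.fun)).round(2)
for n in("w8","t8","s8"):
    P=cloud(load(n+".npz")).reshape(-1,3);l=np.c_[(P[:,:2]-[492.2,297.6])@R,P[:,2]]
    k=(abs(l[:,1])<5.0)&(l[:,2]>124)&(l[:,2]<215)&(l[:,0]>12)&(l[:,0]<60);print(n,k.sum(),circ(l[k][:,[0,2]]) if k.sum()>20 else "")
    k=(abs(l[:,1]-54)<5.0)&(l[:,2]>60)&(l[:,2]<110)&(abs(l[:,0])<60);print(" loaded",k.sum(),circ(l[k][:,[0,2]]) if k.sum()>20 else "")
E
python3 -m jog '[{"linear":[0,0,0.008],"twist":[0,0,0],"fingers":0.0},{"linear":[0,0,0.015],"twist":[0,0,0],"fingers":0.0},{"linear":[0,0,0.015],"twist":[0,0,0],"fingers":0.0},{"linear":[0,0,0.012],"twist":[0,0,0],"fingers":0.0},{"linear":[0,0,0.008],"twist":[0,0,0],"fingers":0.0},{"linear":[0,0,0.004],"twist":[0,0,0],"fingers":0.0},{"linear":[0,0,0],"twist":[0,0,0],"fingers":0.0},{"linear":[0,0,0],"twist":[0,0,0],"fingers":0.0},{"linear":[0,0,0],"twist":[0,0,0],"fingers":0.0},{"linear":[0,0,0],"twist":[0,0,0],"fingers":0.0}]' 40 >/dev/null; python3 tgt.py 492.5 297.7 72 4.75
```

```text
w8 2611 (array([  4., 169.]), np.float64(0.34))
 loaded 1840 (array([ 1.5, 52.9]), np.float64(0.38))
t8 25 (array([  2.5, 171.1]), np.float64(0.4))
 loaded 6 
s8 12 
 loaded 184 (array([ 0.4, 55.9]), np.float64(0.62))
t 23.3 pos [492.3 297.6 126.2] F [-0.7  0.4 -1.7] gap 11.9 q [-0.16  0.3  -0.55  1.75  0.17  1.14 -2.24]
twist [ 0.01 -0.01  0.  ] lin(goal axes) [ 0.3 -0.1 54.2] lin(now) [ 0.2 -0.1 54.2]
```

```bash
python3 -m jog '[{"linear":[-0.0025,-0.0002,0],"twist":[0,0,0],"fingers":0.0},{"linear":[0,0,0],"twist":[0,0,0],"fingers":0.0},{"linear":[0,0,0],"twist":[0,0,0],"fingers":0.0},{"linear":[0,0,0.005],"twist":[0,0,0],"fingers":0.0},{"linear":[0,0,0.005],"twist":[0,0,0],"fingers":0.0},{"linear":[0,0,0.005],"twist":[0,0,0],"fingers":0.0},{"linear":[0,0,0.005],"twist":[0,0,0],"fingers":0.0},{"linear":[0,0,0.004],"twist":[0,0,0],"fingers":0.0},{"linear":[0,0,0.002],"twist":[0,0,0],"fingers":0.0},{"linear":[0,0,0],"twist":[0,0,0],"fingers":0.0}]' 40 ; python3 tgt.py 490 297.7 72 4.75
```

```text
t: 24.55
eef_pos: [489.6, 297.5, 99.9]
eef_rot: [0.0, 0.999, 0.041, -0.0]
force: [0.9, -0.3, -1.0]
finger_gap: 11.6
finger_force: 39.9
t 24.55 pos [489.6 297.5  99.9] F [ 0.9 -0.3 -1. ] gap 11.6 q [-0.17  0.33 -0.54  1.78  0.19  1.09 -2.26]
twist [0.02 0.02 0.  ] lin(goal axes) [ 0.4 -0.2 27.9] lin(now) [ 0.4 -0.2 27.9]
```

```bash
python3 -m jog '[{"linear":[0,0,0.004],"twist":[0,0,0],"fingers":0.0},{"linear":[0,0,0.005],"twist":[0,0,0],"fingers":0.0},{"linear":[0,0,0.005],"twist":[0,0,0],"fingers":0.0},{"linear":[0,0,0.004],"twist":[0,0,0],"fingers":0.0},{"linear":[0,0,0.003],"twist":[0,0,0],"fingers":0.0},{"linear":[0,0,0.002],"twist":[0,0,0],"fingers":0.0},{"linear":[0,0,0.001],"twist":[0,0,0],"fingers":0.0},{"linear":[0,0,0.001],"twist":[0,0,0],"fingers":0.0},{"linear":[0,0,0],"twist":[0,0,0],"fingers":0.0},{"linear":[0,0,0],"twist":[0,0,0],"fingers":0.0}]' 40 ; python3 tgt.py 490 297.7 72 4.75
```

```text
t: 25.8
eef_pos: [489.7, 297.6, 75.1]
eef_rot: [0.0, 0.999, 0.041, -0.0]
force: [-0.4, -0.4, -1.4]
finger_gap: 11.8
finger_force: 39.9
t 25.8 pos [489.7 297.6  75.1] F [-0.4 -0.4 -1.4] gap 11.8 q [-0.17  0.35 -0.54  1.8   0.21  1.04 -2.27]
twist [0.02 0.   0.01] lin(goal axes) [ 0.3 -0.1  3.1] lin(now) [ 0.3 -0.1  3.1]
```

```bash
python3 -m jog '[{"linear":[0,0,0.001],"twist":[0,0,0],"fingers":0.0},{"linear":[0,0,0.001],"twist":[0,0,0],"fingers":0.0},{"linear":[0,0,0.001],"twist":[0,0,0],"fingers":0.0},{"linear":[0,0,0],"twist":[0,0,0],"fingers":0.0},{"linear":[0,0,0.0005],"twist":[0,0,0],"fingers":0.0},{"linear":[0,0,0],"twist":[0,0,0],"fingers":0.0},{"linear":[0,0,0],"twist":[0,0,0],"fingers":0.0},{"linear":[0,0,0],"twist":[0,0,0],"fingers":0.0},{"linear":[0,0,0],"twist":[0,0,0],"fingers":0.0},{"linear":[0,0,0],"twist":[0,0,0],"fingers":0.0}]' 40 ; python3 tgt.py 490 297.7 72 4.75
```

```text
t: 27.05
eef_pos: [489.8, 297.7, 71.9]
eef_rot: [0.0, 0.999, 0.041, 0.0]
force: [-1.9, -0.8, 4.6]
finger_gap: 11.6
finger_force: 39.9
t 27.05 pos [489.8 297.7  71.9] F [-1.9 -0.8  4.6] gap 11.6 q [-0.17  0.36 -0.53  1.8   0.21  1.04 -2.28]
twist [ 0.01 -0.02  0.  ] lin(goal axes) [ 0.2 -0.  -0.1] lin(now) [ 0.2 -0.  -0.1]
```

Floor contact at the expected height; release and retreat.

```bash
python3 -m jog '[{"linear":[0,0,0],"twist":[0,0,0],"fingers":0.018},{"linear":[0,0,0],"twist":[0,0,0],"fingers":0.024},{"linear":[0,0,0],"twist":[0,0,0],"fingers":0.03},{"linear":[0,0,0],"twist":[0,0,0],"fingers":0.03},{"linear":[0,0,0],"twist":[0,0,0],"fingers":0.03},{"linear":[0,0,-0.01],"twist":[0,0,0],"fingers":0.03},{"linear":[0,0,-0.025],"twist":[0,0,0],"fingers":0.03},{"linear":[0,0,-0.04],"twist":[0,0,0],"fingers":0.03},{"linear":[0,0,-0.04],"twist":[0,0,0],"fingers":0.03},{"linear":[0,0,-0.01],"twist":[0,0,0],"fingers":0.03}]' 40 ; python3 -m jog '[{"linear":[0,0.03,0],"twist":[0,0,0],"fingers":0.03},{"linear":[0,0.04,0],"twist":[0,0,0],"fingers":0.03},{"linear":[0,0.04,0],"twist":[0,0,0],"fingers":0.03},{"linear":[0,0.04,0],"twist":[0,0,0],"fingers":0.03},{"linear":[0,0.04,0],"twist":[0,0,0],"fingers":0.03},{"linear":[0,0.04,0],"twist":[0,0,0],"fingers":0.03},{"linear":[0,0.03,0],"twist":[0,0,0],"fingers":0.03},{"linear":[0,0.02,0],"twist":[0,0,0],"fingers":0.03},{"linear":[0,0,0],"twist":[0,0,0],"fingers":0.03},{"linear":[0,0,0],"twist":[0,0,0],"fingers":0.03}]' | head -2
python3 - <<'E'
from h import *
s=cam("scene","s9");t=cam("top","t9")
cv2.imwrite("pics/s9.png",np.hstack([cv2.resize(s["pixels"][190:390,200:400],(400,400),interpolation=3),cv2.resize(t["pixels"][170:330,170:330],(400,400),interpolation=3)]))
P=cloud(t);hs=cv2.cvtColor(t["pixels"],cv2.COLOR_BGR2HSV);m=(hs[...,1]>60)&((hs[...,0]>165)|(hs[...,0]<5))&(P[...,0]>430)&(P[...,0]<560)&(P[...,1]>270)&(P[...,1]<325)
print(np.percentile(P[m],[1,50,99],axis=0).round(1).tolist())
E
```

```text
t: 28.3
eef_pos: [490.7, 298.6, 200.1]
eef_rot: [-0.001, 0.999, 0.042, 0.002]
force: [-0.0, 0.6, 0.4]
finger_gap: 29.9
finger_force: 0.0
t: 29.55
eef_pos: [512.7, 19.7, 196.5]
[[446.3, 288.6, 31.5], [494.4, 293.6, 78.4], [540.4, 305.2, 104.0]]
```

View pics/s9.png

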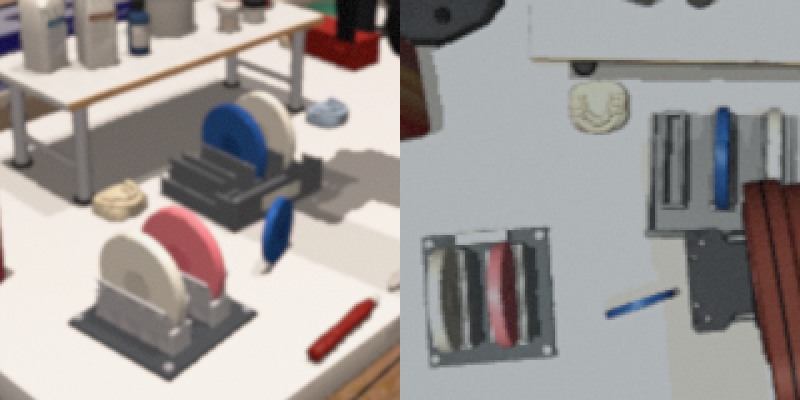

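The pink disc stands fully down in the magazine slot (left view (190,255), top edge at 104 mm). Blue and white discs are still in the rack and the casts are in place. Handing in.

```bash
python3 -c "from plant import hand_in;print(hand_in())"
```

```text
the job is handed in; nothing more can be done
None
```

I handed the job in after about 30 s of the 72 s allowed: the rack stands clear in front of the shelf, the hook is laid on the bench, and the pink disc is fully down in the magazine's empty slot. The other discs are still in their slots and the casts were not moved; the hand-in gave no verdict.

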